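# Load a verification filter and index the cell holder to the blank

### The arm

A 6-joint arm with a two-finger parallel gripper is mounted at the origin on the work surface. World frame = base frame: x ahead of the robot, y to its left, z up, the work surface at z = 0. Lengths are in m, angles in degrees, forces in N, time in s.
With the tool pointing down it reaches from about 0.25 to 0.725 m from the base axis. Payload 9.7 kg.
Tool frame: the origin (TCP) lies on the centre line of the jaws, within the pads' length; the fingertips stand 14 mm ahead of it and the grasp point (between the pads) lies 5 mm behind it; z points along the fingers, y is the line along which they close (so a half turn about z gives the same grasp; the last joint's range is limited). The gripper opens to 85 mm and grips with 20 to 120 N. Pads are 22 mm wide; open, the fingers measure 114 mm over their backs; the gripper's body (76 mm by 85 mm) begins 54 mm behind the grasp point. The pads swing forward as they close: fully open they stand 13 mm farther back than shut.
Start: joints at [-63.827, 4.979, 10.078, 95.1, 0, 90], TCP at [0.243, -0.494, 0.245] pointing down, gripper open.
Joint ranges: [-179.16, 179.16], [-48.56, 103.87], [-65.8, 70.77], [-126.05, 130.52], [-82.76, 87.17], [-180, 180]. Speed limits (degrees/s): [127.2, 127.2, 147.25, 180, 180, 180].

### API

Orientations are given as [roll, pitch, yaw] about the fixed x, y, z axes, in that order (R = Rz(yaw) Ry(pitch) Rx(roll)).
In Python, from workcell import bot, camera, get_calibration, ticket gives the robot as it stands. The module is installed in compiled form; this text tells all that it offers.
- The arm moves only by the tool send_rows, never from a script. Its arguments are lists of equal length, an entry for each row: "linear": the shift along the tool's x, y, z in m, a list of three; "twist": the turn, a rotation vector about the tool's x, y, z in units of 10 degrees (1.0 is 10 degrees), a list of three; "gripper": the opening in per cent of the stroke, from 0 (shut) to 100 (fully open). In form: {"linear": [[x, y, z], ...], "twist": [[wx, wy, wz], ...], "gripper": [gripper, ...]}. A call has 1 to 8 rows; each row shifts and turns the commanded pose from where the row before left it, along the tool's axes as they then stand; what a row does not reach is not made up. A row lasts 1/8 s, in which the tool goes at most 62.5 mm and 10.7 degrees, less where a joint would pass 70% of its speed; a pose out of reach is approached as far as the arm can. A call with a gripper value outside its range is refused whole. The fingers move at their own pace and stop on an object; "grip_force" is the grip in N (left out, the last holds). Time passes only in rows, so rows that do not move let the fingers close. It gives the time, the measured TCP pose, the force, the opening and the grip force at its end, in the units of the state.
- bot.get_obs(): the state, without advancing time (a new reading comes with each control period).
- camera(name): name is "scene" or "top" or "wrist"; returns the picture (480x640x3 uint8, red, green, blue); there is no depth.
- get_calibration(name): a dict with "fx", "fy", "cx", "cy" (pixels), "k1" (the pictures are not rectified: a ray, as slopes to the right and down, at radius r is drawn at 1 + k1 r^2 times it, then the intrinsics apply), "origin" and "orientation" of the camera in the world; the wrist camera has in their place "hand_eye" (4x4, takes a point from camera to tool coordinates, whose origin is the TCP and whose axes are the flange's). Camera axes: x right, y down, z forward; pixel columns grow to the right and rows downward; lengths in m; the calibration is good to about 2 mm. A picture is of the moment at which its call begins: read the wrist's pose just before it. get_calibration takes no time and is no camera call.
- ticket.job_done(): hands the job in; it is judged then, once.
The state is a dict: "time": time; "q": joint angles; "qd": joint speeds; "joint_efforts": joint torques, N m; "ee_pos": TCP position; "tcp_rot": TCP orientation; "wrist_force": force on the tool from outside, world axes, zero at the start; "torque": the same for the moment, N m; "opening": finger opening in m; "grasp_force": force on a finger pad.
Only numpy, scipy, OpenCV 4.12 (cv2) and the standard library are available. Lean on these libraries where they do the work, as an engineer would, in place of code of your own. Each camera call takes 0.05 s, during which the arm holds its last target. There are 200 camera calls.

### The job

Take the blue-topped filter from the case and put it fully down in the empty middle well of the spectrophotometer's sliding cell holder, its window facing the beam. Then pull up the black knob of the index plunger, slide the holder one hole, the way that brings the white-topped blank into the light beam, and let the pin go fully home in that hole. Finish holding: the program ends with the gripper still on the knob, pressing it firmly down so that the pin stays home; leave the other filters and the things on the bench as they are.

Things in the scene. Friction and masses are not known exactly. Their poses are not given: they have to be found in the camera images.
- blue_filter: Filter frame, blue tab: square aluminium post 12.5 x 12.5 x 70 mm, about 25 g, a window low down, a pull tab of that colour on its top 25 mm. Origin: centre of its underside; z up; y is the window's axis. The one to load: stands in the filter case, underside 8 mm above the table, 44 mm proud of the insert.
- white_blank: Filter frame, white tab, no glass (the open blank): square aluminium post 12.5 x 12.5 x 70 mm, about 25 g, a window low down, a pull tab of that colour on its top 25 mm. Origin: centre of its underside; z up; y is the window's axis. Stands in one of the two end wells of the sliding holder.
- red_filter: Filter frame, red tab: square aluminium post 12.5 x 12.5 x 70 mm, about 25 g, a window low down, a pull tab of that colour on its top 25 mm. Origin: centre of its underside; z up; y is the window's axis. Stands in the other end well of the sliding holder and stays there.
- spectro: Spectrophotometer, fixed: white cabinet (144 mm tall, wall 165 mm from the slide's centre line), low grey deck (8 mm) to its right. Origin on the table under the point where beam and slide cross; x along the slide, away from the robot; y along the beam, to the cabinet. Beam tube and detector head, one each side of the slide at x = 0, end 28 mm from its centre line, tops 58 mm above the table.
- beam (a point): The point where the light beam crosses the centre line of the slide, 45 mm above the table. Fixed to the spectrophotometer, same axes.
- slide (a joint): Position of the sliding holder along the spectrophotometer's x, in m: about 0 at the start (pin in the middle hole, middle well in the beam), +0.032 at the hole farther from the robot (near well in the beam), -0.032 at the nearer hole (far well in the beam). Holes 11 mm wide, pin 8 mm: 1.5 mm of play each way. Sliding friction 1.5 N.
- well_near (a point): Floor centre of the holder's well nearest the robot; moves with the holder; axes of the spectrophotometer. Holder: dark grey block 104 x 36 mm, top 55 mm above the table, three square wells 15 mm wide with bevelled mouths, 32 mm apart along x, 25 mm deep (floors 30 mm above the table). A frame fully down stands 45 mm proud.
- well_mid (a point): The same for the middle well, which is empty at the start and in the beam.
- well_far (a point): The same for the well farthest from the robot.
- plunger (a joint): Lift of the index plunger in m: 0 with the pin home and the knob seated on its collar, 0.010 or more with the pin clear of the hole, at most 0.018; between holes the pin rides on the rail at 0.0085. A spring pushes it down, 2.5 N at home, 6 N fully pulled; it does not stay up by itself. In a hole the pin locks the holder.
- knob: Black round pull knob of the plunger, 25 mm in diameter (24 at the pads), 26 mm tall, on an arm at the robot's end of the holder, 75 mm from the middle well; moves with holder and plunger. Origin: centre of its underside, 67 mm above the table when home. Below it the collar (18 mm wide) stands on the arm, 26 mm wide, top 50 mm above the table.
- holder: The sliding holder itself; origin on the table level under the middle well, axes of the spectrophotometer. On its arm stands the brass collar, 17 mm tall, top 67 mm above the table, on which the knob seats when home: spring and weight seat it with about 3 N, pressing the knob down adds to that.
- filter_case: Filter case, fixed to the table: 224 x 60 x 38 mm, dark insert (top 34 mm above the table) with six square compartments 15 mm wide, 34 mm apart in a row along its x, 26 mm deep. Origin on the table under its centre. The two compartments nearest the robot are empty; the others hold blue, green, yellow and purple in any order.
- green_filter: Filter frame, green tab: square aluminium post 12.5 x 12.5 x 70 mm, about 25 g, a window low down, a pull tab of that colour on its top 25 mm. Origin: centre of its underside; z up; y is the window's axis. It stands in the filter case; a bystander.
- yellow_filter: Filter frame, yellow tab: square aluminium post 12.5 x 12.5 x 70 mm, about 25 g, a window low down, a pull tab of that colour on its top 25 mm. Origin: centre of its underside; z up; y is the window's axis. It stands in the filter case; a bystander.
- purple_filter: Filter frame, purple tab: square aluminium post 12.5 x 12.5 x 70 mm, about 25 g, a window low down, a pull tab of that colour on its top 25 mm. Origin: centre of its underside; z up; y is the window's axis. It stands in the filter case; a bystander.
- mouse: Black computer mouse, 105 x 58 x 34 mm, on the blue mouse pad (3 mm) beyond the filter case; a bystander. Origin at the centre of its underside.
- calculator: Blue pocket calculator, 155 x 80 x 19 mm, on the table to the right of the robot; a bystander. Origin at the centre of its underside.
- pen: White pen, 135 x 9 mm, lying on the table to the left of the robot; a bystander. Origin at the centre of its underside.

How it is judged:
By the outcome, as a careful person would: the job done as asked, in the order asked, and still so for the second after the job is handed in, while the arm keeps its last pose, push and grip.
It also fails if it takes over 45 s, if anything falls off the work surface, if the arm or the gripper's body presses on something with over 40 N, if the wrist force passes 120 N, or if a joint passes its speed limit or range.

## Working session

There is one attempt and no reset: what is moved stays moved. The work goes in short steps, Python scripts to look and compute and a tool call to move; the robot and the scene stay as the last step left them, time stands still between calls to the robot, and variables do not carry over. Pictures are saved under pics/ and viewed, at most 12 in all, crops included, and the job is handed in when it is done.

Besides the shell and the picture viewer there is one more tool, called after "Call:" as name(argument=value, ...) on one line, values as JSON. send_rows: Moves the arm, as the interface text tells. Its arguments: {"type":"object","properties":{"linear":{"type":"array"},"twist":{"type":"array"},"gripper":{"type":"array"},"grip_force":{"type":"number"}},"required":["linear","twist","gripper"]}

```bash
mkdir -p pics; cat > h.py <<'E'
import numpy as np, cv2
from workcell import bot, camera, get_calibration, ticket
from scipy.spatial.transform import Rotation as R
def shot(n,f=None):
    o=bot.get_obs(); im=np.array(camera(n))
    if f: cv2.imwrite('pics/'+f,im[:,:,::-1])
    return im,o
E
python3 - <<'E'
from h import *
for n in ('scene','top'):
    shot(n,n+'0.png'); print(n,get_calibration(n))
print(get_calibration('wrist')); print(bot.get_obs())
E
```

```text
scene {'fx': 503.6184944004393, 'fy': 503.6184944004393, 'cx': 324.97972161295354, 'cy': 241.69383184699288, 'k1': -0.016622990501870067, 'origin': array([ 0.9586989 , -0.30635919,  0.82900237]), 'orientation': array([-1.42368230e+02, -1.13028260e-01,  5.60389623e+01])}
top {'fx': 569.6006416545569, 'fy': 569.6006416545569, 'cx': 319.30329342926626, 'cy': 239.0948022293116, 'k1': -0.054279169212665415, 'origin': array([0.33981379, 0.03086702, 1.32111364]), 'orientation': array([-172.95698321,   -1.1477749 ,  -89.96208987])}
{'fx': 335.1752981101328, 'fy': 335.1752981101328, 'cx': 318.3468489163367, 'cy': 235.09317371305275, 'k1': -0.011975706033877064, 'hand_eye': array([[-5.51267936e-05, -9.61539019e-01, -2.74668365e-01,
         6.93180087e-02],
       [ 9.99998857e-01,  3.61996929e-04, -1.46795537e-03,
         3.95228614e-04],
       [ 1.51092548e-03, -2.74668132e-01,  9.61537901e-01,
        -1.28318290e-01],
       [ 0.00000000e+00,  0.00000000e+00,  0.00000000e+00,
         1.00000000e+00]])}
{'time': 0.1, 'q': array([-6.38283250e+01,  5.00865881e+00,  1.00393501e+01,  9.50973046e+01,
       -2.26796653e-05,  9.00019650e+01]), 'qd': array([ 0.01525061, -0.11882187,  0.1031801 ,  0.0766653 ,  0.00470001,
        0.05558886]), 'joint_efforts': array([ 1.87411292e-04, -5.21561372e+01,  4.65652728e+01,  1.60984613e-02,
        4.78097775e-06, -9.09955205e-07]), 'ee_pos': array([ 0.24250935, -0.49345998,  0.24465031]), 'tcp_rot': array([-1.79933387e+02,  2.49641760e-05,  2.61697100e+01]), 'wrist_force': array([-0.14476802, -0.90919833,  0.12558582]), 'torque': array([-8.09718010e-05,  3.72270213e-02, -1.32071301e-02]), 'grasp_force': 0.0, 'opening': 0.08573063452777825}
```

View pics/scene0.png

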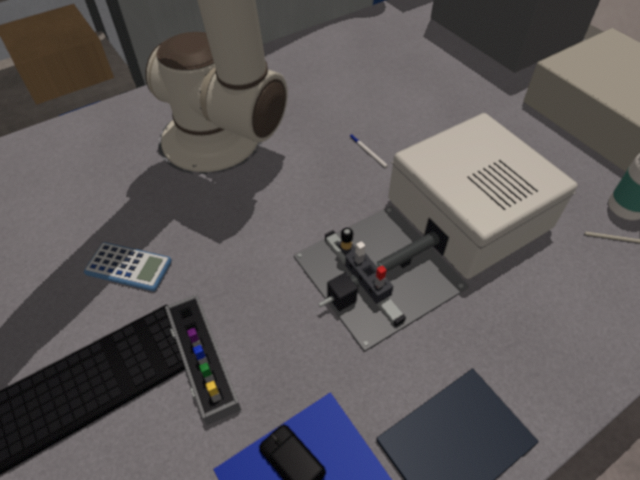

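View pics/top0.png

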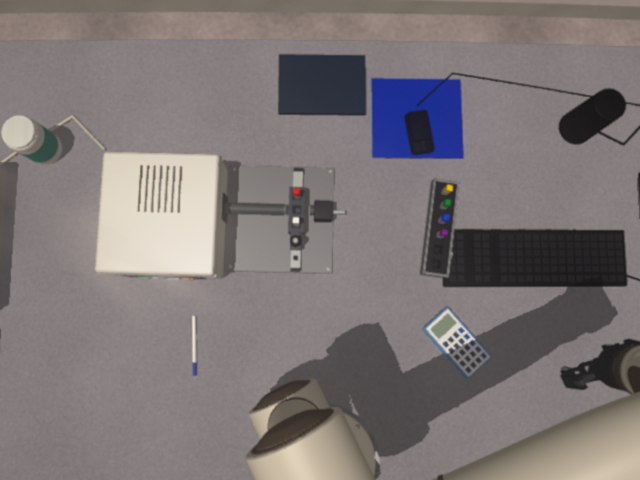

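The top view has the case tabs in a column at u≈443–450: purple v 233, blue 217, green 203, yellow 188. Red is at (297,191), white at (296,220) and the knob at (296,240). White is in the near well, so the slide goes +x.

```bash
cat >> h.py <<'E'
def rays(n,px,o=None):
    c=get_calibration(n); px=np.atleast_2d(np.float64(px))
    d=(px-[c['cx'],c['cy']])/[c['fx'],c['fy']]
    u=d.copy()
    for _ in range(10): u=d/(1+c['k1']*(u**2).sum(1,keepdims=True))
    v=np.c_[u,np.ones(len(u))]
    if n=='wrist':
        H=c['hand_eye']; Rt=R.from_euler('xyz',o['tcp_rot'],degrees=True).as_matrix()
        return Rt@H[:3,3]+o['ee_pos'], v@(Rt@H[:3,:3]).T
    return np.array(c['origin']), v@R.from_euler('xyz',c['orientation'],degrees=True).as_matrix().T
def plane(n,px,z,o=None):
    p,v=rays(n,px,o); return p+v*((z-p[2])/v[:,2])[:,None]
HUE={'red':(0,6),'yellow':(20,34),'green':(45,80),'blue':(108,126),'purple':(135,160)}
def blobs(im,name,smin=110,vmin=50,amin=15):
    h=cv2.cvtColor(im,cv2.COLOR_RGB2HSV); a,b=HUE[name]
    m=cv2.inRange(h,(a,smin,vmin),(b,255,255))
    n,l,s,c=cv2.connectedComponentsWithStats(m)
    return sorted([(int(s[i,4]),np.round(c[i],1).tolist(),s[i,:4].tolist()) for i in range(1,n) if s[i,4]>=amin],reverse=True)[:4],l
E
python3 - <<'E'
from h import *
for n in ('top','scene'):
    im,_=shot(n)
    for k in HUE: print(n,k,blobs(im,k)[0])
    cv2.imwrite(f'pics/{n}_1.png',cv2.resize(im[170:290,225:465] if n=='top' else im[220:420,160:420],None,fx=3,fy=3,interpolation=cv2.INTER_CUBIC)[:,:,::-1])
for nm,px,z in [('white',(296,220),.1),('red',(297,191),.1),('knob',(296,240),.093),('blue',(447,217),.078),('purple',(444,233),.078),('yellow',(449,188),.078)]:
    print(nm,plane('top',px,z).round(4))
E
```

```text
top red [(45, [296.4, 191.6], [294, 188, 6, 8])]
top yellow [(72, [448.6, 188.1], [444, 184, 10, 9])]
top green [(47, [447.1, 202.3], [444, 199, 7, 8])]
top blue [(6179, [416.2, 116.2], [372, 79, 91, 79]), (58, [445.5, 217.3], [442, 214, 8, 8]), (34, [194.0, 368.8], [193, 363, 3, 12])]
top purple [(47, [443.8, 232.1], [440, 229, 8, 7])]
scene red [(116, [380.9, 271.9], [376, 265, 11, 15])]
scene yellow [(154, [211.5, 387.8], [205, 380, 14, 17])]
scene green [(108, [204.8, 369.0], [199, 363, 12, 14])]
scene blue [(4645, [335.3, 442.1], [282, 393, 109, 87]), (1564, [247.7, 464.7], [214, 429, 68, 51]), (133, [198.6, 351.7], [192, 345, 13, 15]), (20, [377.0, 0.9], [374, 0, 9, 4])]
scene purple [(82, [192.1, 333.0], [187, 328, 11, 14])]
white [[0.5323 0.0571 0.1   ]]
red [[0.5963 0.0553 0.1   ]]
knob [[0.4895 0.057  0.093 ]]
blue [[ 0.5439 -0.2783  0.078 ]]
purple [[ 0.5079 -0.2706  0.078 ]]
yellow [[ 0.6098 -0.2847  0.078 ]]
```

View pics/top_1.png

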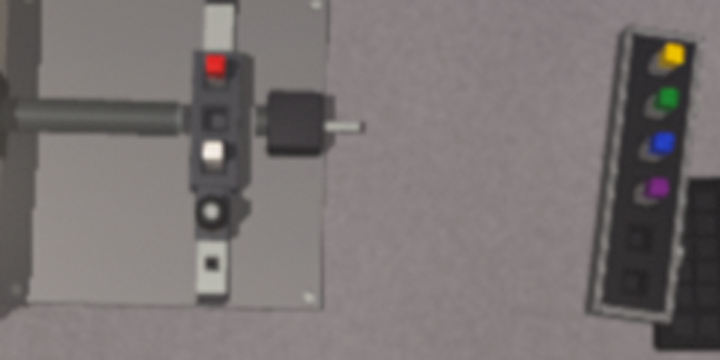

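```bash
cat >> h.py <<'E'
def go(p,yaw):  # shift in current tool axes, then turn (rotvec/10deg) in tool axes, tool pointing straight down
    o=bot.get_obs(); Rt=R.from_euler('xyz',o['tcp_rot'],degrees=True)
    T=R.from_euler('xyz',[180,0,yaw],degrees=True)
    print('shift',Rt.inv().apply(np.array(p)-o['ee_pos']).round(4),'twist',((Rt.inv()*T).as_rotvec(degrees=True)/10).round(3),'shift after turn',T.inv().apply(np.array(p)-o['ee_pos']).round(4))
E
python3 - <<'E'
from h import *
px={'blue':(445.5,217.3),'purple':(443.8,232.1),'green':(447.1,202.3),'yellow':(448.6,188.1)}
P={k:plane('top',v,.07)[0] for k,v in px.items()}; print(P)
d=P['yellow']-P['purple']; print(np.degrees(np.arctan2(d[1],d[0])))
go([.541,-.276,.17],-6.5)
E
```

```text
{'blue': array([ 0.54451989, -0.27685317,  0.07      ]), 'purple': array([ 0.51104036, -0.27210507,  0.07      ]), 'green': array([ 0.57869367, -0.28144208,  0.07      ]), 'yellow': array([ 0.61127951, -0.28580439,  0.07      ])}
-7.782197415098694
shift [ 0.3638 -0.0635  0.0749] twist [-5.000e-03  1.000e-03  3.267e+00] shift after turn [ 0.2719 -0.2499  0.0748]
```

Call:
send_rows(linear=[[0.025,-0.005,0.0],[0.05,-0.009,0.01],[0.058,-0.01,0.012],[0.058,-0.01,0.012],[0.058,-0.01,0.012],[0.055,-0.01,0.012],[0.04,-0.007,0.01],[0.02,-0.0025,0.007]], twist=[[0,0,0],[0,0,0],[0,0,0],[0,0,0],[0,0,0],[0,0,0],[0,0,0],[0,0,0]], gripper=[100,100,100,100,100,100,100,100])

```text
time: 1.2
ee_pos: [0.5424, -0.2745, 0.1693]
tcp_rot: [-179.9, 0.0, 26.3]
wrist_force: [-0.8, -0.7, -0.1]
opening: 0.0853
grasp_force: 0.0
```

Call:
send_rows(linear=[[0,0,0],[0,0,0],[0,0,0],[0,0,0],[0,0,0]], twist=[[0,0,0.9],[0,0,0.9],[0,0,0.9],[0,0,0.7],[0,0,0]], gripper=[60,60,60,60,60])

```text
time: 1.82
ee_pos: [0.5409, -0.2767, 0.1703]
tcp_rot: [180.0, 0.0, -7.8]
wrist_force: [-0.0, -0.1, 0.5]
opening: 0.0513
grasp_force: 0.0
```

```bash
python3 - <<'E'
from h import *
im,o=shot('wrist','w1.png'); print(o['ee_pos'],o['tcp_rot'],o['opening'])
for k in HUE:
    for b in blobs(im,k,amin=150)[0]: print(k,b,plane('wrist',b[1],.078,o).round(4))
E
```

```text
[ 0.54086264 -0.27665879  0.17034007] [ 1.79992829e+02  6.29001696e-03 -7.82602129e+00] 0.05126643963236379
yellow (512, [315.9, 135.9], [305, 124, 23, 25]) [[ 0.6119 -0.2851  0.078 ]]
green (426, [315.8, 187.9], [306, 177, 20, 23]) [[ 0.5794 -0.2805  0.078 ]]
blue (8198, [196.2, 19.4], [84, 0, 287, 54]) [[ 0.6861 -0.2252  0.078 ]]
blue (508, [316.1, 235.3], [306, 222, 21, 28]) [[ 0.5472 -0.2762  0.078 ]]
purple (502, [315.3, 279.1], [306, 265, 20, 28]) [[ 0.5151 -0.2712  0.078 ]]
```

View pics/w1.png

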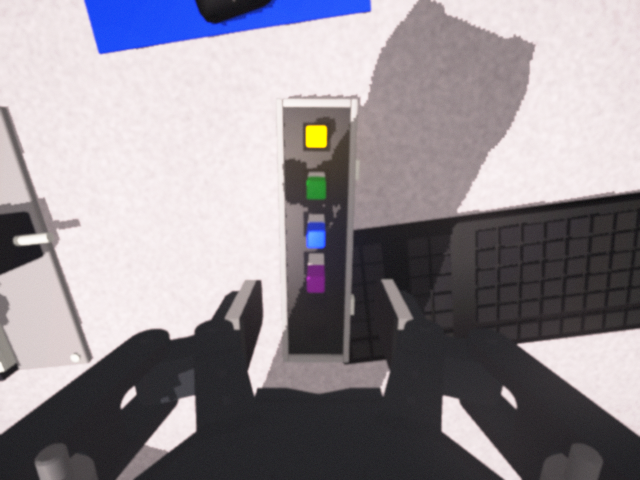

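The wrist view shows blue at (316,240), with the top face in rows 229–250. That puts it at about (0.544, −0.276), and the gripper is aligned with the case row.

Call:
send_rows(linear=[[0.003,-0.001,0.02],[0,0,0.035],[0,0,0.03],[0,0,0.018],[0,0,0.005],[0,0,0]], twist=[[0,0,0],[0,0,0],[0,0,0],[0,0,0],[0,0,0],[0,0,0]], gripper=[50,50,50,50,50,50], grip_force=40)

```text
time: 2.62
ee_pos: [0.5446, -0.2756, 0.0626]
tcp_rot: [180.0, -0.0, -7.8]
wrist_force: [0.0, -0.2, 0.2]
opening: 0.0431
grasp_force: 0.0
```

Call:
send_rows(linear=[[0,0,0],[0,0,0],[0,0,0],[0,0,0],[0,0,0],[0,0,0]], twist=[[0,0,0],[0,0,0],[0,0,0],[0,0,0],[0,0,0],[0,0,0]], gripper=[0,0,0,0,0,0])

```text
time: 3.38
ee_pos: [0.5449, -0.2758, 0.0634]
tcp_rot: [180.0, -0.1, -7.8]
wrist_force: [-1.1, 0.3, 5.6]
opening: 0.0115
grasp_force: 41.8
```

Call:
send_rows(linear=[[0,0,-0.01],[0,0,-0.02],[0,0,-0.03],[0,0,-0.035],[0,0,-0.025],[0,0,-0.015],[0,0,0]], twist=[[0,0,0],[0,0,0],[0,0,0],[0,0,0],[0,0,0],[0,0,0],[0,0,0]], gripper=[0,0,0,0,0,0,0])

```text
time: 4.25
ee_pos: [0.5447, -0.2756, 0.1982]
tcp_rot: [180.0, -0.1, -7.8]
wrist_force: [-0.2, 0.1, -1.4]
opening: 0.0117
grasp_force: 41.0
```

```bash
python3 - <<'E'
from h import *
a,o=shot('scene'); b,_=shot('wrist'); print(o['ee_pos'],o['opening'],o['wrist_force'])
i=cv2.resize(a[230:430,120:320],(600,600),interpolation=cv2.INTER_CUBIC)
cv2.imwrite('pics/c2.png',i[:,:,::-1]); 
cv2.imwrite('pics/w2.png',b[:,:,::-1])
E
```

```text
[ 0.54470834 -0.2756391   0.19816748] 0.011690779857164022 [-0.21641263  0.08295733 -1.37937853]
```

View pics/c2.png

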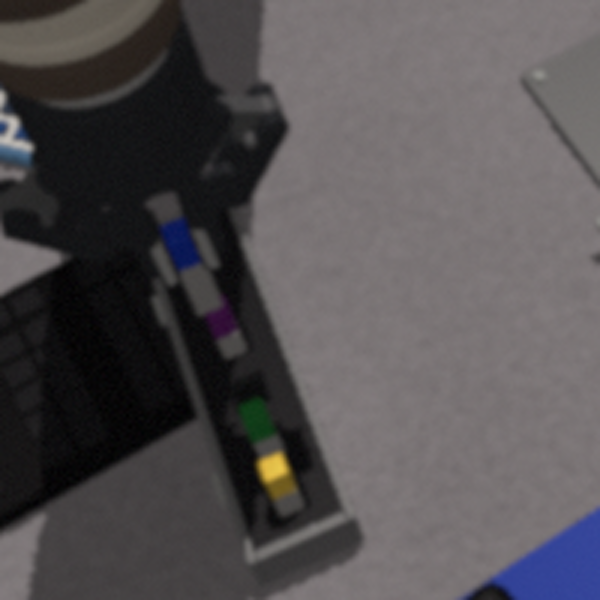

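View pics/w2.png

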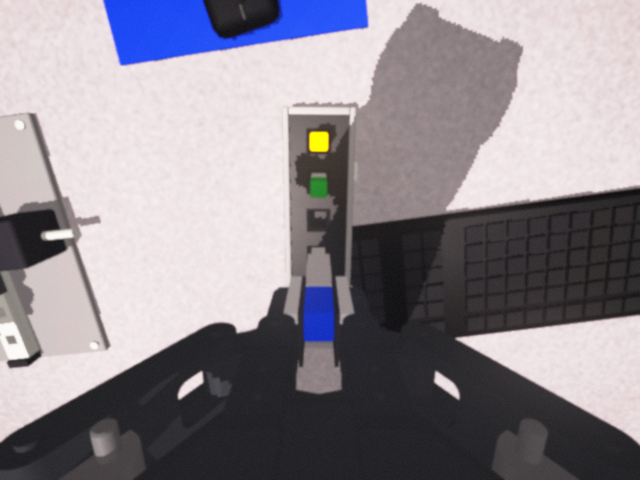

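Blue is lifted with its +x face towards the camera: post at (318,250–288), tab at rows 288–340. The other filters are undisturbed. Next I check that face for a window.

```bash
python3 - <<'E'
import cv2
g=cv2.imread('pics/w2.png')
print('gray');print(g[242:296:3,302:336:2].mean(2).astype(int))
s=cv2.resize(g[240:300,280:360],None,fx=7,fy=7,interpolation=cv2.INTER_NEAREST)
cv2.imwrite('pics/w2c.png',s)
E
```

```text
gray
[[118 119 116 115 115 115 111 113 102  71  49  50  47  44  46  42  44]
 [120 118 112  95  93  93  91  87  70  50  50  51  41  45  45  46  43]
 [117 116  98  60  67 118 129 132 129 129 128 105  53  44  43  43  43]
 [117 117 101  61  71 130 141 142 142 141 141 120  58  45  42  39  44]
 [117 115 104 113 124 141 141 141 142 142 141 134 119 106  59  42  42]
 [113 113 107 130 142 141 142 142 144 145 138 140 140 135  74  41  44]
 [112 112 117 137 140 145 141 142 142 141 141 142 140 134  83  43  42]
 [111 111 117 140 145 144 143 141 140 139 138 139 140 134  94  45  43]
 [109 109 124 141 141 142 140 141 142 138 141 139 141 139 106  46  40]
 [108 109 127 141 142 141 143 141 141 142 141 139 138 140 115  47  42]
 [106 107 128 142 141 141 142 138 141 143 140 140 141 139 122  54  40]
 [ 97  90 125 143 140 143 141 141 142 139 141 138 138 142 125  66  42]
 [ 88  57 118 141 140 143 142 141 140 140 140 141 142 140 127  69  59]
 [ 74  58 112 139 142 140 139 139 139 139 138 137 141 136 126  67  52]
 [ 64  59 128 145 144 143 141 143 143 143 142 143 140 144 134  73  48]
 [ 58  60  97 107 103 102 103  98 101 101  99  99 102  93 100  65  44]
 [ 55  56  83  86  86  88  85  84  85  86  84  84  84  81  84  61  44]
 [ 52  60  84  86  87  84  87  85  84  84  83  84  84  83  80  65  44]]
```

The +x face is plain aluminium, so the window axis lies along the jaws' closing line (tool y). It will face the beam with tool x along the slide.

```bash
python3 -c "
from h import *
go([.50,-.005,.20],-1.5)"
```

```text
shift [-0.0806 -0.2618 -0.0036] twist [-0.003  0.007 -0.633] shift after turn [-0.0512 -0.2691 -0.0038]
```

Call:
send_rows(linear=[[-0.006,-0.02,0],[-0.012,-0.04,0],[-0.016,-0.052,0],[-0.016,-0.052,0],[-0.014,-0.046,0],[-0.011,-0.034,-0.002],[-0.0055,-0.018,-0.0015],[0,0,0]], twist=[[0,0,0],[0,0,0],[0,0,0],[0,0,0],[0,0,0],[0,0,0],[0,0,0],[0,0,-0.63]], gripper=[0,0,0,0,0,0,0,0])

```text
time: 5.35
ee_pos: [0.4956, -0.0384, 0.2014]
tcp_rot: [-178.6, -0.2, 1.2]
wrist_force: [-0.1, 0.4, -0.0]
opening: 0.0118
grasp_force: 41.0
```

Call:
send_rows(linear=[[0,0,0],[0,0,0]], twist=[[0,0,0],[0,0,0]], gripper=[0,0])

```text
time: 5.6
ee_pos: [0.4959, -0.0389, 0.2011]
tcp_rot: [-178.6, -0.1, 0.9]
wrist_force: [0.3, 0.2, -0.4]
opening: 0.0117
grasp_force: 41.1
```

```bash
python3 - <<'E'
from h import *
im,o=shot('wrist','w3.png'); print(o['ee_pos'],o['tcp_rot'])
for k in ('red','blue'):
    for b in blobs(im,k,amin=150)[0]: print(k,b,plane('wrist',b[1],.1,o).round(4))
E
```

```text
[ 0.49588392 -0.03894849  0.20109016] [-1.78584035e+02 -1.22579240e-01  9.46669322e-01]
red (677, [180.4, 87.7], [165, 75, 34, 26]) [[0.5961 0.0536 0.1   ]]
blue (1673, [318.4, 314.2], [302, 287, 33, 54]) [[ 0.4371 -0.0376  0.1   ]]
```

View pics/w3.png

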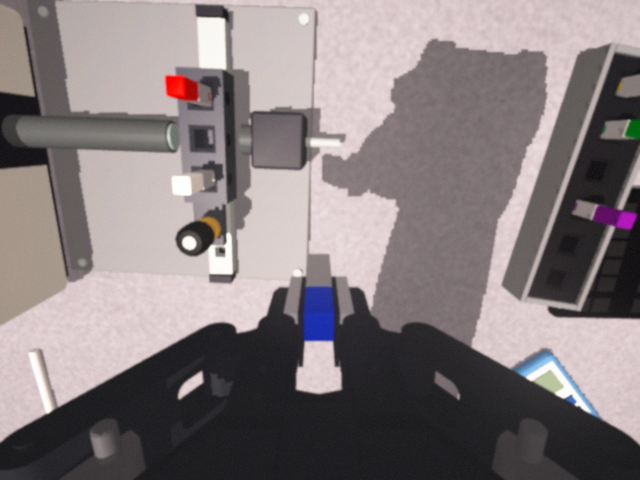

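The wrist view shows the empty middle well's mouth at (202,138). The red top is at (177,87), the white top at (181,186) and the knob top at (189,239).

```bash
python3 - <<'E'
from h import *
im=cv2.imread('pics/w3.png'); o=bot.get_obs()
g=im.mean(2).astype(int)
print(g[122:156:2,184:222:2])
for n,p,z in [('well',(202,138),.055),('red',(177,87),.1),('white',(181,186),.1),('knob',(189,242),.093),('detL',(251,113),.058),('detL2',(251,167),.058),
   ('holder cornerTL',(178,67),.055),('TR',(232,71),.055),('BR',(236,202),.055)]: print(n,plane('wrist',p,z,o)[0].round(4))
# white mask
h=cv2.cvtColor(im,cv2.COLOR_BGR2HSV); 
m=np.zeros(g.shape,np.uint8); m[170:200,165:220]=(g[170:200,165:220]>190)
print('white px',np.argwhere(m).mean(0),np.argwhere(m).min(0),np.argwhere(m).max(0))
m=np.zeros(g.shape,np.uint8); m[230:255,180:205]=(g[230:255,180:205]>150)
print('dot',np.argwhere(m).mean(0),m.sum())
E
```

```text
[[133 135 137 137 136 141 138 142 139 141 143 142 141 144 146 147 144 148
  149]
 [136 138 126 118 120 122 125 126 128 127 132 133 133 136 138 142 148 147
  149]
 [135 134 110  79  78  82  83  85  87  89  86  88  90  93  97 117 146 150
  149]
 [135 138 114  75  73  71  71  69  73  75  75  71  79  82  79 105 145 150
  149]
 [140 139 113  74  66  54  46  48  48  48  56  62 108 123 105 104 148 151
  151]
 [140 138 115  78  70  54  43  41  46  45  53  59 125 147 121 106 147 152
  152]
 [141 140 122  77  70  52  47  46  46  42  55  62 125 149 124 102 144 153
  154]
 [139 141 129  77  70  60  45  45  45  46  52  59 113 148 128 104 142 155
  153]
 [140 142 130  81  70  55  42  45  45  46  50  54  92 147 130 105 144 155
  152]
 [141 142 132  84  72  56  46  46  47  49  51  54  89 147 137 100 143 155
  154]
 [142 141 133  84  69  60  48  47  47  47  53  58  88 144 135 100 142 154
  155]
 [143 143 136  91  72  61  48  45  51  46  54  55  65  87  86  95 145 156
  158]
 [140 144 134  90  73  66  47  50  48  48  53  55  56  56  64  88 145 157
  157]
 [145 144 140  92  69  70  62  64  62  60  64  61  61  61  64  86 142 158
  158]
 [145 146 143 103  74  75  73  78  76  77  77  75  74  74  75  87 142 157
  158]
 [143 144 145 131 125 120 119 121 116 117 117 112 111 111 107 112 143 158
  160]
 [144 146 148 147 148 148 147 151 152 154 150 155 155 153 152 151 158 158
  159]]
well [0.5651 0.0584 0.055 ]
red [0.5965 0.0559 0.1   ]
white [0.5329 0.0592 0.1   ]
knob [0.4902 0.0602 0.093 ]
detL [0.5842 0.0178 0.058 ]
detL2 [0.5434 0.0193 0.058 ]
holder cornerTL [0.6167 0.0729 0.055 ]
TR [0.6143 0.0318 0.055 ]
BR [0.5141 0.0337 0.055 ]
white px [184.82753825 176.93741307] [170 165] [199 213]
dot [243.52747253 188.82417582] 182
```

```bash
python3 - <<'E'
from h import *
c=get_calibration('wrist'); H=c['hand_eye']
o={'tcp_rot':[0,0,0],'ee_pos':np.zeros(3)}
for r,z in [(286,.0100),(287,.010),(252,.0508),(247,.0550)]:
    print(r,plane('wrist',(318.5,r),z,o)[0].round(4))
go([.5648,.0575,.20],-1.8); print(bot.get_obs()['q'].round(1))
E
```

```text
286 [0.0061 0.0004 0.01  ]
287 [0.0056 0.0004 0.01  ]
252 [0.0083 0.0003 0.0508]
247 [0.0099 0.0003 0.055 ]
shift [ 0.0705 -0.0951  0.0036] twist [-0.142 -0.009  0.278] shift after turn [ 0.0658 -0.0985  0.0011]
[ -5.3  -2.9  -2.8  90.1   1.4 173.8]
```

Joint 6 is at 174°, close to its limit, so the half-turned grasp is needed. I turn about −177° here, clear of everything.

Call:
send_rows(linear=[[0,0,0],[0,0,0],[0,0,0],[0,0,0],[0,0,0],[0,0,0],[0,0,0],[0,0,0]], twist=[[0,0,-0.5],[0,0,-1],[0,0,-1],[0,0,-1],[0,0,-1],[0,0,-1],[0,0,-1],[0,0,-1]], gripper=[0,0,0,0,0,0,0,0])

```text
time: 6.65
ee_pos: [0.4959, -0.0387, 0.2011]
tcp_rot: [-179.8, -1.4, 76.4]
wrist_force: [-0.1, 0.4, 0.0]
opening: 0.0117
grasp_force: 41.1
```

Call:
send_rows(linear=[[0,0,0],[0,0,0],[0,0,0],[0,0,0],[0,0,0],[0,0,0],[0,0,0],[0,0,0]], twist=[[0,0,-1],[0,0,-1],[0,0,-1],[0,0,-1],[0,0,-1],[0,0,-1],[0,0,-1],[0,0,-1]], gripper=[0,0,0,0,0,0,0,0])

```text
time: 7.65
ee_pos: [0.4959, -0.0387, 0.2011]
tcp_rot: [178.7, -0.5, 156.4]
wrist_force: [-0.7, -0.7, -0.8]
opening: 0.0116
grasp_force: 41.1
```

```bash
python3 -c "
from h import *
o=bot.get_obs();print(o['ee_pos'],o['tcp_rot'],o['q'].round(1))
go([.62,-.01,.20],178.2)"
```

```text
[ 0.49591548 -0.0386773   0.20110887] [178.66147689  -0.47566518 156.3689447 ] [-5.2 -2.9 -2.8 90.1  1.4 18.4]
shift [-0.1022  0.076   0.002 ] twist [ 0.141 -0.021 -2.184] shift after turn [-0.1231  0.0326  0.0011]
```

Call:
send_rows(linear=[[-0.012,0.016,0],[-0.018,0.024,0],[-0.012,0.016,0],[-0.006,0.007,0],[0,0,0],[0,0,0],[0,0,0],[0,0,0]], twist=[[0,0,0],[0,0,0],[0,0,0],[0.141,-0.02,0],[0,0,-0.8],[0,0,-0.8],[0,0,-0.58],[0,0,0]], gripper=[0,0,0,0,0,0,0,0])

```text
time: 8.65
ee_pos: [0.5651, -0.0005, 0.2023]
tcp_rot: [-180.0, -0.3, 177.9]
wrist_force: [0.3, 0.8, 0.2]
opening: 0.0115
grasp_force: 41.1
```

```bash
python3 - <<'E'
from h import *
im,o=shot('wrist','w4.png'); print(o['ee_pos'],o['tcp_rot'])
a=im[40:340,250:570]; cv2.imwrite('pics/w4c.png',cv2.resize(a,None,fx=2,fy=2,interpolation=cv2.INTER_CUBIC)[:,:,::-1])
E
```

```text
[ 5.65051437e-01 -4.50126550e-04  2.02347222e-01] [-179.99168758   -0.29463656  177.86365149]
```

View pics/w4c.png

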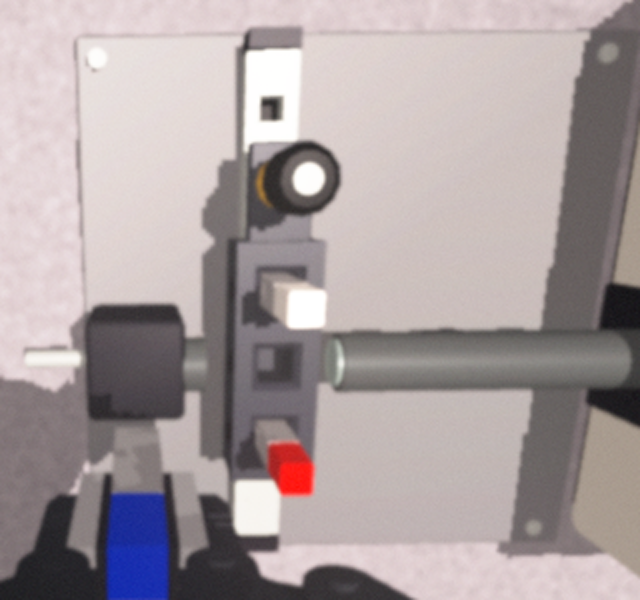

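The half-turned wrist view shows the empty well mouth at full-image (388,223) and the knob top at (404,129). The white top is at (402,194) and the red top at (397,278). The holder looks aligned with the tool.

```bash
python3 - <<'E'
from h import *
im=cv2.imread('pics/w4.png'); o=bot.get_obs(); g=im.mean(2)
def sub(thr,r0,r1,c0,c1,dark=False):
    a=g[r0:r1,c0:c1]; m=(a<thr) if dark else (a>thr); i=np.argwhere(m); return (i.mean(0)+[r0,c0])[::-1], i.min(0)+[r0,c0], i.max(0)+[r0,c0]
print('dot',sub(170,120,140,395,413))
print(g[206:240:2,370:408:2].astype(int))
for n,p,z in [('well',(388.2,222.8),.055),('red',(397,278.5),.1),('white',(402.5,194.5),.1),('knob',(404,129.2),.093),('hTL',(368.5,160),.055),('hTR',(412,160),.055),('hBL',(366,255),.055),('hBR',(408,255),.055),('det1',(342.5,197),.058),('det2',(342.5,245),.058)]: print(n,plane('wrist',p,z,o)[0].round(4))
# frame edges in image
print('post',g[250:292:4,296:344:2].astype(int))
E
```

```text
dot (array([403.8202765 , 128.93087558]), array([121, 396]), array([137, 412]))
[[126 126 128 129 128 127 129 126 130 128 131 128 127 127 128 130 130 131
  129]
 [126 126 126 128 128 126 127 127 127 123 127 128 126 128 126 126 128 127
  128]
 [125 126 127 123 122 122 121 122 121 119 120 117 116 117 118 121 128 125
  126]
 [121 123 123 111  94  92  95  95  93  91  89  86  85  84  91  96 120 126
  126]
 [124 124 122 106  90 104 106 104  95  75  73  71  67  73  82  95 119 125
  124]
 [121 121 124 105  99 116 122 123 106  70  66  61  61  70  84  92 123 124
  125]
 [121 121 120 105 101 123 122 121 107  73  65  61  61  71  85  97 121 123
  123]
 [121 122 119 101 101 117 121 120 107  72  65  62  60  70  85  97 118 124
  122]
 [117 120 117 103  97 118 120 121 105  68  67  61  62  71  81  98 118 122
  119]
 [120 117 123 100  95 102 105 106  90  68  66  62  61  72  84 100 120 121
  122]
 [118 119 118 102  83  71  71  70  68  68  62  62  61  70  85  99 117 119
  118]
 [115 118 116 100  80  67  65  67  69  67  66  65  63  73  82 101 118 117
  118]
 [118 119 118  98  86  71  73  72  72  72  69  7
[... 1050 characters left out ...]
05 105 108 142 141 125 124 129 139 136 126 122 124 123 123 124 151
  185 185 183 184 185 185]
 [106 114 149 181 187 166 143 143 140 144 139 137 124 122 123 123 125 144
  183 187 186 187 186 184]
 [176 185 185 184 181 157 142 142 141 142 139 127 124 122 122 125 122 137
  172 179 184 181 183 181]
 [137 149 143  86  55 109 141 140 143 143 142 139 131 122 124 125 123 114
   65  63 134 153 153 153]
 [131 130 117  55  45  96 129 142 137 135 135 129 125 123 124 123 123 112
   63  54 113 151 155 153]
 [130 128 109  46  46  99 111 105 107 104 107 107 105 107 105 107 106 111
   70  45  98 151 153 153]
 [133 131  90  39  45  68  73  73  75  72  74  75  78  75  76  75  76  75
   59  47  73 141 154 157]]
```

Call:
send_rows(linear=[[0.0005,0.012,0],[0.001,0.02,0],[0.001,0.018,0],[0,0.009,0],[0,0,0.02],[0,0,0.032],[0,0,0.025],[0,0,0.006]], twist=[[0,0,0.02],[0,0,0],[0,0,0],[0,0,0],[0,0,0],[0,0,0],[0,0,0],[0,0,0]], gripper=[0,0,0,0,0,0,0,0])

```text
time: 9.7
ee_pos: [0.5638, 0.0592, 0.1178]
tcp_rot: [180.0, -0.4, 177.8]
wrist_force: [0.3, 0.7, 0.3]
opening: 0.0117
grasp_force: 41.1
```

```bash
python3 - <<'E'
from h import *
im,o=shot('wrist','w5.png'); print(o['ee_pos'],o['tcp_rot'],o['wrist_force'],o['q'].round(1))
go([.5646,.0584,.12],178.1)
E
```

```text
[0.56375175 0.05922093 0.11776161] [179.9907845   -0.42474929 177.77096277] [0.26799308 0.67426727 0.28984337] [ 6.   7.1 -1.8 81.6  0.1  8.2]
shift [-0.0006 -0.0008 -0.0018] twist [ 0.002 -0.038 -0.033] shift after turn [-0.0006 -0.0008 -0.0018]
```

View pics/w5.png

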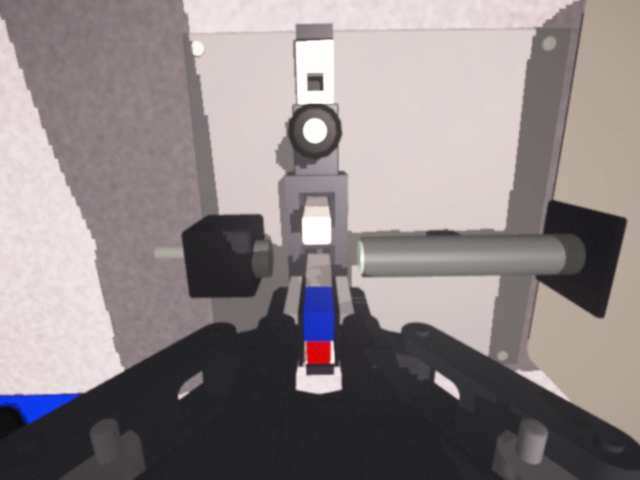

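The view shows the frame centred on the holder axis (frame col 318, holder cols 287–348). I lower it with a small correction.

Call:
send_rows(linear=[[-0.0006,-0.0007,0],[0,0,0.005],[0,0,0.006],[0,0,0.006],[0,0,0.004],[0,0,0]], twist=[[0,-0.03,-0.03],[0,0,0],[0,0,0],[0,0,0],[0,0,0],[0,0,0]], gripper=[0,0,0,0,0,0])

```text
time: 10.5
ee_pos: [0.565, 0.0582, 0.0979]
tcp_rot: [180.0, -0.0, 178.1]
wrist_force: [-0.4, -0.6, -0.1]
opening: 0.0118
grasp_force: 41.1
```

Call:
send_rows(linear=[[0,0,0.004],[0,0,0.004],[0,0,0.003],[0,0,0.0015],[0,0,0]], twist=[[0,0,0],[0,0,0],[0,0,0],[0,0,0],[0,0,0]], gripper=[0,0,0,0,0])

```text
time: 11.12
ee_pos: [0.5651, 0.0582, 0.0858]
tcp_rot: [180.0, 0.0, 178.1]
wrist_force: [-0.1, -0.3, -0.3]
opening: 0.0115
grasp_force: 41.1
```

Call:
send_rows(linear=[[0,0,0.001],[0,0,0.0008],[0,0,0]], twist=[[0,0,0],[0,0,0],[0,0,0]], gripper=[0,0,0])

```text
time: 11.5
ee_pos: [0.5657, 0.0582, 0.0853]
tcp_rot: [180.0, 0.1, 178.1]
wrist_force: [-1.2, -0.4, 7.1]
opening: 0.012
grasp_force: 42.1
```

Contact came at the expected floor height. I open, rise and go over to the knob.

Call:
send_rows(linear=[[0,0,0],[0,0,0],[0,0,0],[0,0,-0.01],[0,0,-0.02],[0,0,-0.03],[0,0,-0.015],[0,0,0]], twist=[[0,0,0],[0,0,0],[0,0,0],[0,0,0],[0,0,0],[0,0,0],[0,0,0],[0,0,0]], gripper=[45,45,50,50,50,50,50,50])

```text
time: 12.5
ee_pos: [0.5658, 0.0582, 0.1602]
tcp_rot: [179.9, 0.1, 178.1]
wrist_force: [-0.2, -0.2, -0.0]
opening: 0.0428
grasp_force: 0.0
```

```bash
python3 - <<'E'
from h import *
im,o=shot('wrist','w6.png'); print(o['ee_pos'],o['wrist_force'])
for k in ('red','blue'):
    for b in blobs(im,k,amin=150)[0]: print(k,b,plane('wrist',b[1],.1,o).round(4))
g=im.mean(2); a=g[60:200,280:350]; i=np.argwhere(a>215); 
go([.490,.0605,.16],178.1)
cv2.imwrite('pics/w6c.png',cv2.resize(im[60:360,200:440],None,fx=2,fy=2,interpolation=cv2.INTER_CUBIC)[:,:,::-1])
E
```

```text
[0.56577094 0.05824823 0.16021524] [-0.20713209 -0.19912649 -0.04178036]
red (440, [319.3, 302.3], [310, 284, 20, 33]) [[0.5933 0.0577 0.1   ]]
blue (1836, [55.7, 369.5], [0, 359, 111, 34]) [[ 0.637  -0.1195  0.1   ]]
blue (727, [146.8, 460.0], [122, 436, 44, 44]) [[ 0.7164 -0.0725  0.1   ]]
blue (659, [318.2, 254.9], [307, 240, 23, 31]) [[0.5621 0.0581 0.1   ]]
blue (270, [142.6, 392.8], [133, 380, 20, 27]) [[ 0.6572 -0.0646  0.1   ]]
shift [ 0.0753 -0.0003 -0.0011] twist [ 0.004  0.004 -0.004] shift after turn [ 0.0753 -0.0002 -0.0011]
```

View pics/w6c.png

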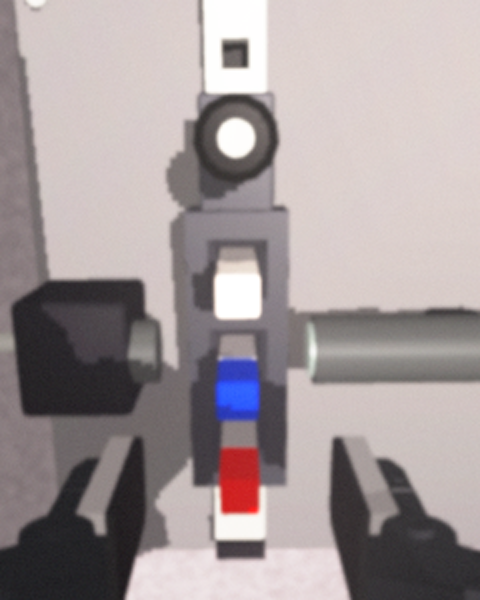

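Blue stands upright in the middle well, in line with white and red. The knob is straight ahead at crop (236,137), full-image (318,128).

Call:
send_rows(linear=[[0.012,0,0],[0.025,0,0],[0.025,0,0],[0.0133,-0.0003,0],[0,0,0.02],[0,0,0.03],[0,0,0.025],[0,0,0.01]], twist=[[0,0,0],[0,0,0],[0,0,0],[0,0,0],[0,0,0],[0,0,0],[0,0,0],[0,0,0]], gripper=[55,55,55,55,55,55,55,55], grip_force=60)

```text
time: 13.55
ee_pos: [0.4889, 0.0604, 0.0723]
tcp_rot: [180.0, -0.1, 178.1]
wrist_force: [-0.2, -0.8, -0.1]
opening: 0.047
grasp_force: 0.0
```

Call:
send_rows(linear=[[0,0,0],[0,0,0],[0,0,0],[0,0,0],[0,0,0]], twist=[[0,0,0],[0,0,0],[0,0,0],[0,0,0],[0,0,0]], gripper=[0,0,0,0,0])

```text
time: 14.18
ee_pos: [0.4902, 0.0605, 0.0746]
tcp_rot: [180.0, 0.1, 178.1]
wrist_force: [-1.0, -1.5, 1.8]
opening: 0.0225
grasp_force: 58.9
```

Call:
send_rows(linear=[[0,0,-0.003],[0,0,-0.004],[0,0,-0.004],[0,0,-0.003],[0,0,0]], twist=[[0,0,0],[0,0,0],[0,0,0],[0,0,0],[0,0,0]], gripper=[0,0,0,0,0])

```text
time: 14.8
ee_pos: [0.4899, 0.0604, 0.0881]
tcp_rot: [180.0, 0.0, 178.1]
wrist_force: [1.3, -1.8, -6.1]
opening: 0.0218
grasp_force: 58.9
```

Call:
send_rows(linear=[[-0.004,0,0],[-0.008,0,0],[-0.008,0,0],[-0.008,0,0],[-0.004,0,0],[0,0,0]], twist=[[0,0,0],[0,0,0],[0,0,0],[0,0,0],[0,0,0],[0,0,0]], gripper=[0,0,0,0,0,0])

```text
time: 15.55
ee_pos: [0.5226, 0.0596, 0.0881]
tcp_rot: [179.9, 0.1, 178.1]
wrist_force: [1.0, 1.9, -5.6]
opening: 0.0225
grasp_force: 58.9
```

Call:
send_rows(linear=[[0,0,0.003],[0,0,0.004],[0,0,0.004],[0,0,0.002],[0,0,0]], twist=[[0,0,0],[0,0,0],[0,0,0],[0,0,0],[0,0,0]], gripper=[0,0,0,0,0])

```text
time: 16.18
ee_pos: [0.5218, 0.0596, 0.075]
tcp_rot: [179.9, 0.0, 178.1]
wrist_force: [1.0, 3.2, -3.5]
opening: 0.0223
grasp_force: 59.0
```

Call:
send_rows(linear=[[0,0,0.001],[0,0,0.001],[0,0,0]], twist=[[0,0,0],[0,0,0],[0,0,0]], gripper=[0,0,0], grip_force=80)

```text
time: 16.55
ee_pos: [0.5226, 0.0595, 0.0746]
tcp_rot: [179.9, 0.2, 178.1]
wrist_force: [-1.1, 3.5, 7.8]
opening: 0.0217
grasp_force: 79.5
```

Call:
send_rows(linear=[[0,0,0.001],[0,0,0.0005],[0,0,0],[0,0,0]], twist=[[0,0,0],[0,0,0],[0,0,0],[0,0,0]], gripper=[0,0,0,0])

```text
time: 17.05
ee_pos: [0.5235, 0.0595, 0.0744]
tcp_rot: [179.9, 0.3, 178.1]
wrist_force: [-0.3, 3.2, 14.2]
opening: 0.0218
grasp_force: 80.1
```

```bash
python3 - <<'E'
from h import *
im,o=shot('top'); print(o['ee_pos'],o['wrist_force'],o['grasp_force'])
b,_=shot('scene')
for k in ('red','blue'): print(k,blobs(im,k)[0],blobs(b,k)[0])
cv2.imwrite('pics/s9.png',cv2.resize(b[180:340,280:480],None,fx=3,fy=3,interpolation=cv2.INTER_CUBIC)[:,:,::-1])
E
```

```text
[0.52347866 0.05951559 0.07439027] [-0.32900456  3.24380355 14.1503014 ] 80.13767838478088
red [] [(110, [392.3, 285.7], [388, 279, 10, 15])]
blue [(6175, [416.2, 116.2], [372, 79, 91, 79]), (34, [194.0, 368.8], [193, 363, 3, 12])] [(4647, [335.3, 442.2], [282, 393, 109, 87]), (1576, [247.9, 464.6], [214, 429, 69, 51]), (114, [381.3, 273.1], [376, 266, 12, 15])]
```

View pics/s9.png

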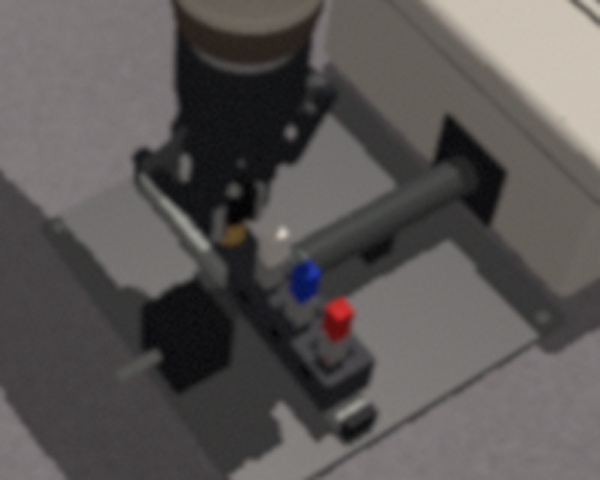

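The scene view shows blue at (381,273), where red stood before, so the holder has moved one hole. White is at the beam tube and the knob is seated at its home height, pressed with 14 N.

```bash
python3 -c "
from workcell import ticket
print(ticket.job_done())"
```

```text
the job is handed in; nothing more can be done
None
```

The job is handed in: the blue filter is down in the middle well with its window along the beam. The holder is one hole farther from the robot with the white blank in the beam, and the gripper is still holding the knob down at its home height with about 14 N.

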